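Clip a shoe heel in the marking jig, punch it, and unclip it

ROBOT

A 6-joint arm with a two-finger parallel gripper is mounted at the origin on the work surface. World frame = base frame: x ahead of the robot, y to its left, z up, the work surface at z = 0. Lengths are in m, angles in rad, forces in N, time in s.
With the tool pointing down it reaches from about 0.425 to 0.925 m from the base axis. Payload 12.5 kg.
Tool frame: the origin (TCP) lies at the very end of the fingers, on their centre line; the grasp point (between the pads) lies 19 mm behind it (arm.tcp_to_grasp is the distance from the TCP to the grasp point, in m); z points along the fingers, y is the direction in which the jaws open and shut (so a half turn about z gives the same grasp; the last joint's range is limited). The gripper opens to 85 mm and grips with 20 to 120 N. Pads are 22 mm wide; open, the fingers measure 114 mm over their backs; the gripper's body (76 mm by 85 mm) begins 54 mm behind the grasp point. The pads swing forward as they close: fully open they stand 13 mm farther back than shut.
Start: joints at [1.152, 0.491, 1.559, -0, 1.092, -0.106], TCP at [0.192, 0.595, 0.231] pointing down, gripper open.
Joint ranges: [-3.1, 3.1], [-0.84, 2.19], [0.05, 2.79], [-1.13, 4.28], [0.06, 2.93], [-2.69, 2.69]. Speed limits (rad/s): [2.22, 2.22, 2.79, 3.14, 3.14, 3.14].

INTERFACE

Orientations are given as a 3x3 rotation matrix whose columns are the frame's x, y, z axes.
In Python, from plant import arm, eyes gives the robot as it stands.
- The arm moves only by the tool send_rows, never from a script. Its argument "rows" is a list of rows, each a list of 3 entries, a list of its own where there are three numbers: the opening, from -1 (shut) to 1 (fully open), so that 0 is half open, then the shift along the tool's x, y, z in mm, then the turn about the tool's z in degrees. In form: [[jaw, [tx, ty, tz], roll], ...]. A call has 1 to 10 rows; each row is the pose to reach, as a shift and turn from the pose commanded when the call began, along the tool's axes at that moment; what a row does not reach only later rows make up. A row lasts 1/10 s, in which the tool goes at most 50 mm and 8.59 degrees, less where a joint would pass 70% of its speed; a pose out of reach is approached as far as the arm can. A call with a gripper value outside its range is refused whole. The fingers move at their own pace and stop on an object; "squeeze" is the grip in N (left out, the last holds). Time passes only in rows, so rows that repeat a pose let the fingers close. It gives the time, the measured TCP pose, the force and the opening at its end, in the units of the state.
- arm.read_state(): the state, without advancing time (a new reading comes with each control period).
- eyes.camera(name): name is "side" or "top" or "wrist"; returns (picture, depth): 480x640x3 uint8, red, green, blue; 480x640 float32, m along the optical axis (not along the pixel's ray), 0 where there is no reading.
- eyes.camera_info(name): a dict with "fx", "fy", "cx", "cy" (pixels), "k1" (the pictures are not rectified: a ray, as slopes to the right and down, at radius r is drawn at 1 + k1 r^2 times it, then the intrinsics apply), "position" and "attitude" of the camera in the world; the wrist camera has in their place "tool_from_camera" (4x4, takes a point from camera to tool coordinates, whose origin is the TCP and whose axes are the flange's). Camera axes: x right, y up, looking along -z (the intrinsics and any distortion apply to the point x, -y, -z); pixel columns grow to the right and rows downward; lengths in m; the calibration is good to about 2 mm. A picture is of the moment at which its call begins: read the wrist's pose just before it. camera_info takes no time and is no camera call.
- arm.sign_off(): hands the job in, once; it reports no verdict.
The state is a dict: "time_s": time; "joint_positions": joint angles; "qd": joint speeds; "joint_efforts": joint torques, N m; "position": TCP position; "ee_rot": TCP orientation; "ft_force": force on the tool from outside, world axes, zero at the start; "torque": the same for the moment, N m; "finger_gap": opening from 0.0 (shut) to 1.0 (fully open).
Only numpy, scipy, OpenCV 4.12 (cv2) and the standard library are available. Lean on these libraries where they do the work, as an engineer would, in place of code of your own. Each camera call takes 0.05 s, during which the arm holds its last target.

TASK

Clip the shoe heel in the steel marking jig: swing the spring clip round its screw onto the heel's projecting lip until its toe comes up against the heel block, and press it snug there for a moment with about 7 N at the clip's pin, never forcing it, so that the heel sits home against the fence. Leave the clip on, press the black punch plunger fully down and let it come up, then swing the clip well clear of the heel, back to about where it was, leaving the heel lying where it sits in the jig. Leave the tack jar, the spare heel and the awl where they are.

Things in the scene. Friction and masses are not known exactly. Their poses are not given: they have to be found in the camera images.
- jig: Fixed dark steel plate 240 x 220 x 15 mm; origin at bench level, z up; jig numbers are in its frame, mm. Spans x -115..125, y -105..115. On it: fence bar 70 x 12 x 14, heel-side face set anywhere from y = -38 to -26, fixed (find it by feel); two 5 mm high guides along y, inner faces x = +-31.5, between which the heel slides along y (1.5 play each side); clip screw at (-70, 25); punch at (0, -75).
- heel: Loose D-shaped heel, about 150 g, on the jig between the guides: black lip 5 mm thick, 60 mm wide (x), y -32 (round back) to +32 (straight front); on it a brown block 28 mm high, 44 wide, y -24 to +20, so 12 mm of lip projects in front. Origin under it, axes as the jig's. Starts 6 to 22 mm short of the fence. Home: back touches the fence. Slides easily: the clip can push it.
- clip (a joint): Swing angle of the spring clip round its vertical screw, rad; stays where it is left (friction about 0.6 N at the pin). 0: arm along the jig's +x; the toe meets the block of a heel that is home between -0.1 and 0.1, by the fence's setting. Positive: counter-clockwise from above, away from the heel. Starts at 0.6 to 0.95; stops at -0.2 and 1.15. Well clear from 0.45 on.
- clip_leaf: The clip's thin steel leaf spring with the toe, 67 x 4 mm, 13 mm above the plate, under the clip's stiff lever and swinging with it. Origin on the leaf, 10 mm out from the screw; x along the lever. Its toe end flexes upward: about 1 N to start, 1.5 to 2 N when it sits on the lip.
- clip_pivot (a point): The clip's screw axis, at jig (-70, 25) mm, on the plate's top face.
- clip_toe (a point): Lower leading edge of the clip's toe, 70 mm from the screw along the arm, 5 mm to the heel side (-y at angle 0) of the arm's centre line, 3 mm above the plate when off the lip. The toe is 10 mm square, turned up in front to climb the lip (up to 4 N at the pin). When it meets the heel's block its y in the heel's frame is 20 mm and the push rises steeply; the toe feels 1.9 times the pin's push.
- clip_pin (a point): Top centre of the upright round steel pin at the end of the clip's stiff lever, by which it is swung: 14 mm diameter, 34 mm tall above the lever (lever 4 mm wide, 3 thick, its top 38 mm and the pin's top 72 mm over the bench), 130 mm from the screw axis. Free to be pushed from either side. Over about 12 N here is forcing it.
- punch (a joint): Travel of the spring punch plunger, m: 0 up, 0.006 fully down (takes about 5 N, then it is rigid); springs back.
- punch_top (a point): Top centre of the black punch plunger, 26 mm diameter, at jig (0, -75), 37 mm over the bench when up; pressed straight down.
- tack_jar: Bystander: small glass jar, 48 mm diameter, 60 mm tall, beside the jig. Origin under it. Leave alone.
- spare_heel: Bystander: smaller spare heel, 48 mm wide, 33 mm tall, beside the jig. Origin under it. Leave alone.
- awl: Bystander: awl with a wooden handle, 150 mm long, lying beside the jig. Leave alone.
Not all that is in view belongs to the job. What is shaped like the heel but blue or orange is not meant.

How it is judged:
On the way, in this order (a step that is already met when the one before it is completed fails the run):
1. the clip's toe is on the lip and pressed up against the heel block, which holds firm against the fence (over 8 N) (y of clip_toe in the frame of heel below 0.0215 m and angle between heel's own z axis and vertical below 0.03 rad and contact force between clip_leaf and heel above 8 N and linear speed of heel below 0.005 m/s), for 0.3 s.
2. the punch is pressed fully down with the clip still on the lip up to the block (value of joint punch above 0.005 m and y of clip_toe in the frame of heel below 0.024 m and angle between heel's own z axis and vertical below 0.03 rad), for 0.1 s.
At the end, for the whole second after the job is handed in: the clip is swung at least 0.45 rad clear, the punch is up, and the heel lies flat in the jig, not dragged back out (its origin at y below 9 mm in the jig's frame), all at rest (value of joint clip above 0.45 rad and value of joint punch below 0.001 m and y of heel in the frame of jig below 0.009 m and z of heel in the frame of jig below 0.0165 m and angle between heel's own z axis and vertical below 0.03 rad and linear speed of heel below 0.01 m/s and velocity of joint clip between -0.05 and 0.05 rad/s); the robot touches nothing.
It fails at once if the clip is forced against the heel (over 25 N) (contact force between clip_leaf and heel above 25 N).
It fails at once if the punch is pressed with the clip off the heel (value of joint punch above 0.003 m and value of joint clip above 0.2 rad).
It fails at once if the tack jar, spare heel or awl is pushed more than 20 mm (distance of any of tack_jar, spare_heel, awl from where it was at the start of the episode above 0.02 m).
It also fails if it takes over 54 s, if anything falls off the work surface, if the arm or the gripper's body presses on something with over 40 N, if the wrist force passes 120 N, or if a joint passes its speed limit or range.

## Working session

There is one attempt and no reset: what is moved stays moved. The work goes in short steps, Python scripts to look and compute and a tool call to move; the robot and the scene stay as the last step left them, time stands still between calls to the robot, and variables do not carry over. Pictures are saved under pics/ and viewed, and the job is handed in when it is done.

Besides the shell and the picture viewer there is one more tool, called in YAML: its name, and indented under it one key for each argument. send_rows: Moves the arm, as the interface text tells. Its arguments: {"type":"object","properties":{"rows":{"type":"array","items":{"type":"array"}},"squeeze":{"type":"number"}},"required":["rows"]}

```bash
ls; mkdir -p pics; python3 - <<'E'
from plant import arm, eyes
import cv2,numpy as np
s=arm.read_state()
for k,v in s.items(): print(k,np.round(v,4).tolist())
for n in("side","top","wrist"):
    p,d=eyes.camera(n); cv2.imwrite(f"pics/{n}0.png",p[:,:,::-1]); np.save(f"pics/{n}0.npy",d)
    print(n,eyes.camera_info(n))
E
```

```text
pics
time_s 0.0
joint_positions [1.1524, 0.4916, 1.5595, -0.0, 1.0917, -0.1056]
qd [-0.0015, -0.0013, -0.0017, 0.0001, -0.0002, -0.0008]
joint_efforts [-0.0006, -61.8449, -26.1593, -0.0002, 0.0041, 0.0]
position [0.1922, 0.5945, 0.2307]
ee_rot [[-0.9515, 0.3077, -0.0005], [0.3077, 0.9515, -0.0011], [0.0001, -0.0012, -1.0]]
ft_force [-0.1556, -0.4939, -0.1562]
torque [0.018, 0.0158, 0.0523]
finger_gap 0.9992
side {'fx': 494.2564278087058, 'fy': 494.2564278087058, 'cx': 318.965509598185, 'cy': 236.76499159609287, 'k1': -0.11973326283446306, 'position': array([0.34310454, 0.56986311, 0.52720017]), 'attitude': array([[-0.90931524,  0.26885542, -0.31758866],
       [-0.41554145, -0.54691495,  0.72678012],
       [ 0.02170479,  0.79284349,  0.60903867]])}
top {'fx': 554.2453010449066, 'fy': 554.2453010449066, 'cx': 317.024296458582, 'cy': 247.52132807573832, 'k1': -0.00088084816648372, 'position': array([0.50654263, 0.04414091, 0.92541802]), 'attitude': array([[-0.01651379,  0.99933977, -0.03236227],
       [-0.99958017, -0.01727113, -0.02326373],
       [-0.0238073 ,  0.03196451,  0.99920543]])}
wrist {'fx': 402.4436824070365, 'fy': 402.4436824070365, 'cx': 317.8869263111022, 'cy': 236.605970968551, 'k1': -0.029761203393223072, 'tool_from_camera': array([[ 2.05196230e-04,  9.65449915e-01,  2.60588603e-01,
         6.40198832e-02],
       [ 9.99999651e-01,  1.30778912e-05, -8.35885395e-04,
         5.87632817e-04],
       [-8.10413433e-04,  2.60588684e-01, -9.65449575e-01,
        -1.42475406e-01],
       [ 0.00000000e+00,  0.00000000e+00,  0.00000000e+00,
         1.00000000e+00]])}
```

View pics/top0.png

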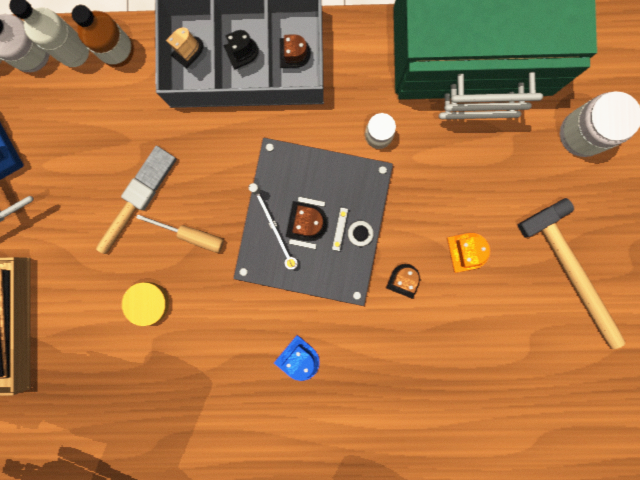

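View pics/side0.png

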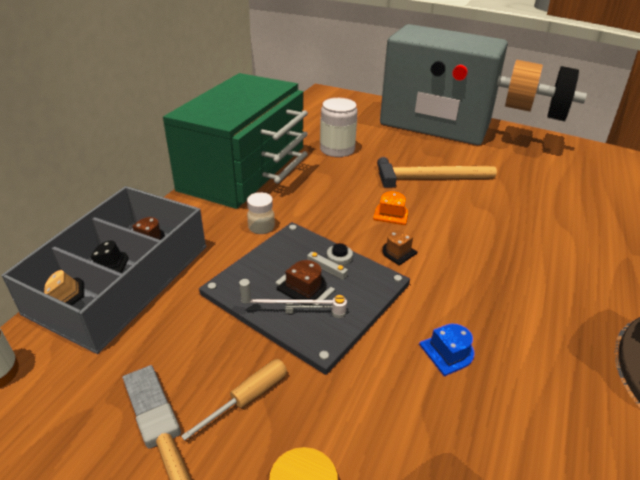

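```bash
cat > h.py <<'E'
import numpy as np, cv2
from plant import arm, eyes
def ray(n,u,v):
    i=eyes.camera_info(n)
    K=np.array([[i['fx'],0,i['cx']],[0,i['fy'],i['cy']],[0,0,1]])
    q=cv2.undistortPoints(np.array([[[u,v]]],float),K,np.array([i['k1'],0,0,0]))[0,0]
    d=np.array([q[0],-q[1],-1.])
    if n=='wrist':
        s=arm.read_state(); T=i['tool_from_camera']; R=np.array(s['ee_rot'])
        return R@T[:3,3]+np.array(s['position']), R@T[:3,:3]@d
    return np.array(i['position']), np.array(i['attitude'])@d
def onz(n,u,v,z):
    p,d=ray(n,u,v); return p+d*(z-p[2])/d[2]
def shot(n,name,box=None,k=1):
    p,d=eyes.camera(n); p=p[:,:,::-1]
    if box: p=p[box[1]:box[3],box[0]:box[2]]
    cv2.imwrite('pics/'+name,cv2.resize(p,None,fx=k,fy=k,interpolation=cv2.INTER_CUBIC)); return d
E
python3 - <<'E'
import cv2
p=cv2.imread('pics/top0.png')[130:315,225:425]
cv2.imwrite('pics/topc.png',cv2.resize(p,None,fx=3,fy=3,interpolation=cv2.INTER_CUBIC)) 
p=cv2.imread('pics/topc.png');print(p.shape)
E
```

```text
(555, 600, 3)
```

View pics/topc.png

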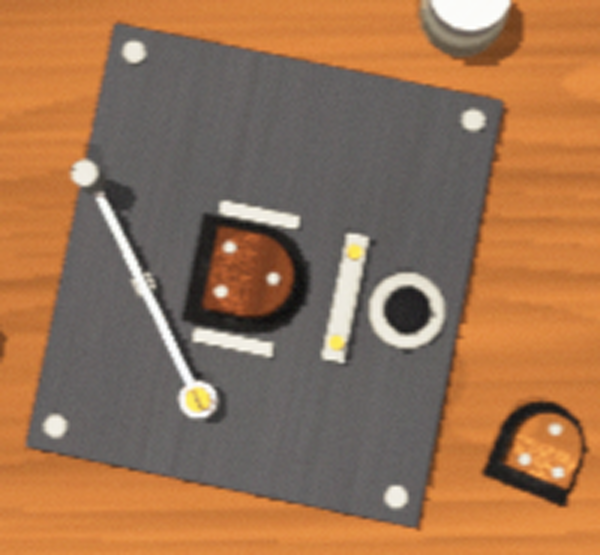

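View pics/wrist0.png

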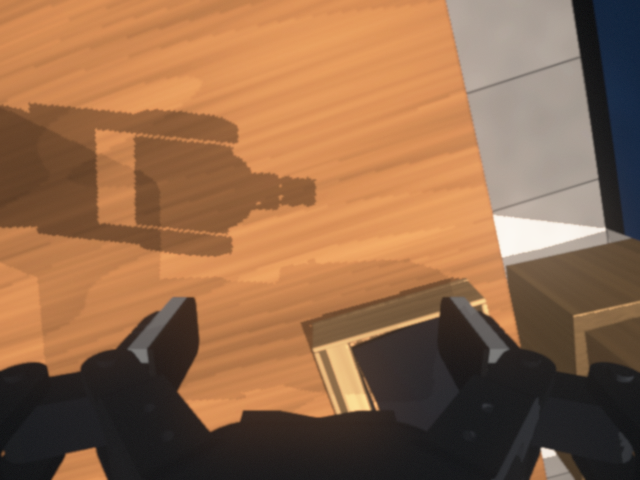

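```bash
cat >> h.py <<'E'
def fit(J,W):
    J=np.array(J);W=np.array(W)[:,:2]; jc=J.mean(0);wc=W.mean(0)
    H=(J-jc).T@(W-wc); th=np.arctan2(H[0,1]-H[1,0],H[0,0]+H[1,1])
    R=np.array([[np.cos(th),-np.sin(th)],[np.sin(th),np.cos(th)]]); t=wc-R@jc
    return th,R,t,(J@R.T+t-W)
E
python3 - <<'E'
from h import *
P=lambda u,v,z: onz('top',225+u/3-.33,130+v/3-.33,z)
C=[(116,24),(503,100),(420,527),(28,446)]
J=np.array([(125,115),(125,-105),(-115,-105),(-115,115)])/1e3
W=[P(*c,.015) for c in C]
J2=list(J)+[(-.070,.025),(0,-.075)]
W2=W+[P(198,399,.042),P(407,310,.037)]
for a,b in((J,W),(J2,W2)):
    th,R,t,e=fit(a,b); print(th,t,np.round(e*1e3,1).tolist())
d=np.load('pics/top0.npy')
for n,u,v,z in(("pin",85,173,.072),("screw",198,399,.045),("punch",407,310,.037)):
    w=P(u,v,z); print(n,w,R.T@(w[:2]-t)*1e3)
    uu=int(225+u/3);vv=int(130+v/3); print(d[vv,uu], .92541802-d[vv,uu])
pin=R.T@(P(85,173,.072)[:2]-t)-[-.07,.025];print(np.linalg.norm(pin),np.arctan2(pin[1],pin[0]))
# heel lip front corners z .02
for u,v in((206,212),(184,318)):
    print('lip',R.T@(P(u,v,.02)[:2]-t)*1e3)
for u,v in((369,236),(346,362),(347,233),(322,358)): print('fence',R.T@(P(u,v,.029)[:2]-t)*1e3)
E
```

```text
-0.2160740661647761 [0.57420793 0.0667583 ] [[1.1, 0.9], [0.7, -1.6], [-0.7, -0.1], [-1.1, 0.8]]
-0.21725067161808825 [0.57417315 0.06716376] [[1.2, 1.1], [0.5, -1.3], [-0.9, 0.4], [-1.0, 1.3], [-0.5, -0.5], [0.6, -1.1]]
pin [0.62926232 0.16175843 0.072     ] [ 33.40474614 104.24533762]
0.8613202 0.06409782
screw [0.51168388 0.10695076 0.045     ] [-69.59630687  25.38245848]
0.87974286 0.04567516
punch [ 0.55739187 -0.00497997  0.037     ] [ -0.83654797 -74.06503065]
0.8861967 0.039221346
0.13027802983577552 0.653890019008839
lip [31.20625523 43.40216177]
lip [-28.04929386  43.53980628]
fence [ 34.88335809 -46.43265934]
fence [-34.30681896 -47.75157051]
fence [ 34.13761606 -34.47044179]
fence [-34.76227078 -34.65147837]
```

```bash
cat >> h.py <<'E'
TH=-0.217; t0=np.array([.5742,.0671]); RJ=np.array([[np.cos(TH),-np.sin(TH)],[np.sin(TH),np.cos(TH)]])
def j2w(x,y): return RJ@np.array([x,y])/1e3+t0
def pinj(a): return np.array([-70+130*np.cos(a),25+130*np.sin(a)])
def shift(W,cmd=None):
    s=arm.read_state(); R=np.array(s['ee_rot']); p=np.array(s['position']) if cmd is None else cmd
    return np.round(R.T@(np.array(W)-p)*1e3,1)
E
python3 - <<'E'
from h import *
p=pinj(.654); w=j2w(*p); yd=np.array([.25,.968])
W=np.r_[w+yd*.034,.15]; print(w,W,shift(W))
E
```

```text
[0.62900748 0.16160379] [0.63750748 0.19451579 0.15      ] [-546.8 -243.5   81. ]
```

send_rows:
  rows:
    - [-1,[-547,-243,40],-3.5]
    - [-1,[-547,-243,40],-3.5]
    - [-1,[-547,-243,40],-3.5]
    - [-1,[-547,-243,40],-3.5]
    - [-1,[-547,-243,40],-3.5]
    - [-1,[-547,-243,40],-3.5]
    - [-1,[-547,-243,40],-3.5]
    - [-1,[-547,-243,40],-3.5]
    - [-1,[-547,-243,40],-3.5]
    - [-1,[-547,-243,40],-3.5]
  squeeze: 60

```text
time_s: 1.15
position: [0.565, 0.26, 0.1977]
ee_rot: [[-0.968, 0.249, -0.0], [0.249, 0.968, 0.0], [0.0, -0.0, -1.0]]
ft_force: [1.2, 0.0, 0.3]
finger_gap: -0.004
```

```bash
python3 - <<'E'
from h import *
s=arm.read_state();print(s['position'],s['ee_rot'],s['qd'],s['finger_gap'],s['time_s'])
W=[.6375,.1945,.15]; print(shift(W))
E
```

```text
[0.56502279 0.26001543 0.19771254] [[-9.68468000e-01  2.49137861e-01 -2.41753749e-04]
 [ 2.49137860e-01  9.68468030e-01  3.47685903e-05]
 [ 2.42792949e-04 -2.65577446e-05 -9.99999970e-01]] [-0.72179194  0.28818438 -0.43808587 -0.00218619  0.14435027 -0.71854294] -0.0035433636574658963 1.15
[-86.5 -45.4  47.7]
```

send_rows:
  rows:
    - [-1,[-50,-20,45],0]
    - [-1,[-50,-20,45],0]
    - [-1,[-50,-20,45],0]
    - [-1,[-50,-20,45],0]
    - [-1,[-50,-20,45],0]

```text
time_s: 1.65
position: [0.6066, 0.2311, 0.154]
ee_rot: [[-0.969, 0.248, 0.001], [0.248, 0.969, 0.0], [-0.001, 0.001, -1.0]]
ft_force: [0.7, 0.9, -0.2]
finger_gap: -0.001
```

```bash
python3 - <<'E'
from h import *
s=arm.read_state();print(s['position'],s['ft_force'],np.abs(s['qd']).max())
W=[.6375,.1945,.048]; print(shift(W))
shot('wrist','w1.png')
E
```

```text
[0.60656144 0.23113197 0.15400808] [ 0.70181126  0.91394736 -0.15873355] 0.006327980938972546
[-39.  -27.9 106. ]
```

View pics/w1.png

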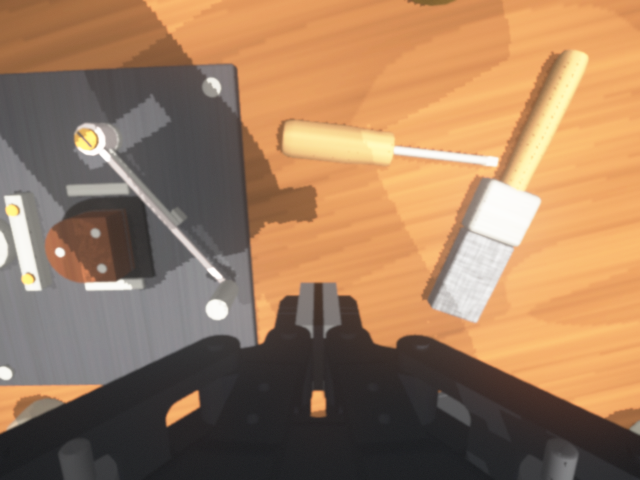

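```bash
python3 - <<'E'
from h import *
w=onz('wrist',217,309,.072); print(w, RJ.T@(w[:2]-t0)*1e3)
w=onz('wrist',87,139,.045); print(w, RJ.T@(w[:2]-t0)*1e3)
for a in (.654,.5,.4,.34,.25,.15,.05,-.036): print(a, j2w(*pinj(a)), np.array(arm.read_state()['ee_rot'])[:2,:2].T@(j2w(*pinj(a))-j2w(*pinj(.654)))*1e3)
E
```

```text
[0.63270928 0.16178489 0.072     ] [ 36.75135804 105.06141543]
[0.5154676  0.10889406 0.045     ] [-66.35329206  28.16874983]
0.654 [0.62900748 0.16160379] [0. 0.]
0.5 [0.63605305 0.14288564] [-11.45908404 -16.39201951]
0.4 [0.63905346 0.1302422 ] [-17.49539327 -27.89950306]
0.34 [0.64024204 0.12253447] [-20.55464129 -35.07325702]
0.25 [0.6411534  0.11087398] [-24.32361601 -46.14540363]
0.15 [0.64093251 0.09788128] [-27.32527633 -58.78855196]
0.05 [0.63941561 0.08497553] [-29.04973284 -71.66820212]
-0.036 [0.63708574 0.07404452] [-29.49777561 -82.83576961]
```

send_rows:
  rows:
    - [-1,[-39,-25,0],0]
    - [-1,[-39,-25,40],0]
    - [-1,[-39,-25,80],0]
    - [-1,[-39,-25,104],0]
    - [-1,[-39,-25,104],0]
    - [-1,[-39,-25,104],0]

```text
time_s: 2.3
position: [0.6389, 0.1968, 0.0503]
ee_rot: [[-0.969, 0.248, 0.001], [0.248, 0.969, 0.0], [-0.001, 0.001, -1.0]]
ft_force: [0.4, 0.5, 0.3]
finger_gap: 0.001
```

send_rows:
  rows:
    - [-1,[0,-8,0],0]
    - [-1,[0,-14,0],0]
    - [-1,[0,-18,0],0]
    - [-1,[-1,-22,0],0]
    - [-1,[-4,-26,0],0]
    - [-1,[-7,-30,0],0]
    - [-1,[-10,-34,0],0]
    - [-1,[-12,-38,0],0]
    - [-1,[-14.5,-42,0],0]
    - [-1,[-14.5,-42,0],0]

```text
time_s: 3.3
position: [0.6424, 0.151, 0.0488]
ee_rot: [[-0.968, 0.25, -0.0], [0.25, 0.968, -0.0], [0.0, -0.0, -1.0]]
ft_force: [0.2, 0.0, 0.2]
finger_gap: 0.001
```

```bash
python3 - <<'E'
from h import *
print(arm.read_state()['ft_force'],arm.read_state()['position'])
shot('top','t1.png',(225,130,425,315),3)
shot('wrist','w2.png')
E
```

```text
[0.17518123 0.01602975 0.20390303] [0.64243381 0.15098846 0.04881052]
```

View pics/t1.png

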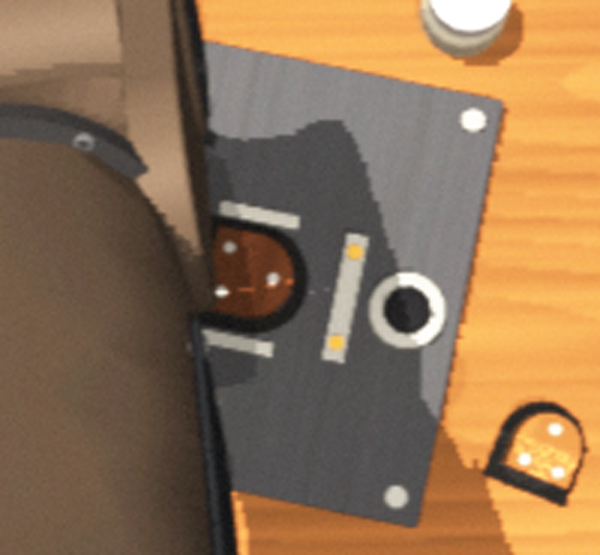

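View pics/w2.png

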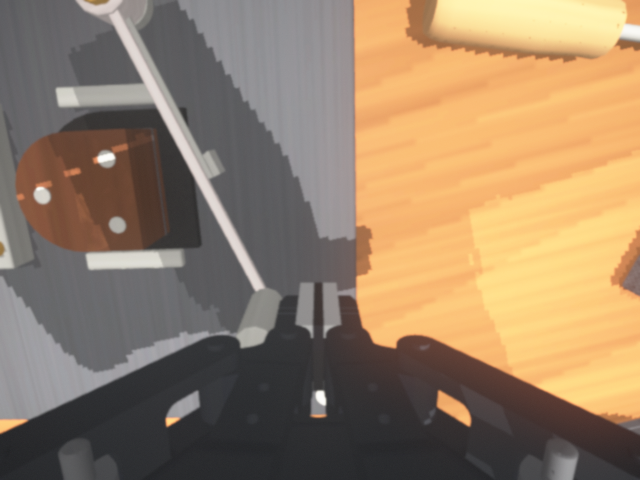

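send_rows:
  rows:
    - [-1,[-1.2,-2.5,0],0]
    - [-1,[-2.5,-5,0],0]
    - [-1,[-3.6,-7.5,0],0]
    - [-1,[-4.8,-10,0],0]
    - [-1,[-5.8,-12.5,0],0]

```text
time_s: 3.9
position: [0.6449, 0.1379, 0.049]
ee_rot: [[-0.968, 0.249, 0.0], [0.249, 0.968, 0.0], [0.0, 0.0, -1.0]]
ft_force: [0.1, 1.5, -0.1]
finger_gap: -0.003
```

send_rows:
  rows:
    - [-1,[-1,-2.5,0],0]
    - [-1,[-2,-5,0],0]
    - [-1,[-3,-7.5,0],0]
    - [-1,[-4,-10,0],0]
    - [-1,[-4.8,-12.5,0],0]

```text
time_s: 4.4
position: [0.6464, 0.1246, 0.049]
ee_rot: [[-0.968, 0.249, -0.0], [0.249, 0.968, 0.0], [0.0, 0.0, -1.0]]
ft_force: [-0.8, 1.6, -0.7]
finger_gap: 0.001
```

send_rows:
  rows:
    - [-1,[-0.8,-2.5,0],0]
    - [-1,[-1.5,-5,0],0]
    - [-1,[-2.2,-7.5,0],0]
    - [-1,[-2.7,-10,0],0]
    - [-1,[-3.2,-12.5,0],0]

```text
time_s: 4.9
position: [0.6464, 0.1117, 0.0489]
ee_rot: [[-0.968, 0.249, 0.0], [0.249, 0.968, 0.0], [-0.0, 0.0, -1.0]]
ft_force: [0.8, 2.0, -0.6]
finger_gap: -0.0
```

```bash
python3 - <<'E'
from h import *
print(arm.read_state()['ft_force'],arm.read_state()['position'])
shot('wrist','w3.png')
E
```

```text
[ 0.8012461   2.00563848 -0.62994731] [0.64640692 0.1117435  0.04893805]
```

View pics/w3.png

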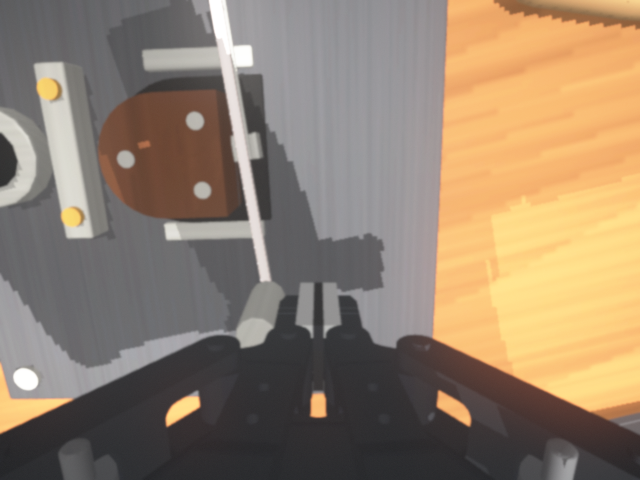

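send_rows:
  rows:
    - [-1,[-0.4,-2,0],0]
    - [-1,[-0.7,-4,0],0]
    - [-1,[-1,-6,0],0]
    - [-1,[-1.3,-8,0],0]
    - [-1,[-1.5,-10,0],0]

```text
time_s: 5.45
position: [0.6454, 0.1017, 0.049]
ee_rot: [[-0.968, 0.249, 0.0], [0.249, 0.968, 0.0], [-0.0, 0.0, -1.0]]
ft_force: [1.1, 2.3, 0.4]
finger_gap: -0.004
```

send_rows:
  rows:
    - [-1,[-0.2,-1.5,0],0]
    - [-1,[-0.3,-3,0],0]
    - [-1,[-0.4,-4.5,0],0]
    - [-1,[-0.5,-6,0],0]

```text
time_s: 5.85
position: [0.6444, 0.0958, 0.049]
ee_rot: [[-0.968, 0.249, 0.0], [0.249, 0.968, 0.0], [-0.0, 0.0, -1.0]]
ft_force: [1.1, 1.4, -0.4]
finger_gap: -0.002
```

send_rows:
  rows:
    - [-1,[0,-1,0],0]
    - [-1,[-0.1,-2,0],0]
    - [-1,[-0.1,-3,0],0]
    - [-1,[-0.1,-3,0],0]

```text
time_s: 6.25
position: [0.6436, 0.0928, 0.049]
ee_rot: [[-0.968, 0.249, -0.0], [0.249, 0.968, 0.0], [0.0, -0.0, -1.0]]
ft_force: [-0.3, 0.5, 0.1]
finger_gap: 0.001
```

send_rows:
  rows:
    - [-1,[0,-1,0],0]
    - [-1,[0,-2,0],0]
    - [-1,[0,-2,0],0]

```text
time_s: 6.55
position: [0.6433, 0.0912, 0.049]
ee_rot: [[-0.968, 0.249, 0.0], [0.249, 0.968, 0.0], [-0.0, 0.0, -1.0]]
ft_force: [2.1, 3.8, -0.2]
finger_gap: 0.001
```

send_rows:
  rows:
    - [-1,[0,-0.4,0],0]
    - [-1,[0,-0.4,0],0]

```text
time_s: 6.75
position: [0.6432, 0.091, 0.049]
ee_rot: [[-0.968, 0.249, 0.001], [0.249, 0.968, 0.0], [-0.0, 0.001, -1.0]]
ft_force: [2.6, 4.4, -0.3]
finger_gap: 0.002
```

```bash
python3 - <<'E'
from h import *
print(arm.read_state()['ft_force'],arm.read_state()['position'])
shot('wrist','w4.png')
E
```

```text
[ 2.59260275  4.38382181 -0.3158608 ] [0.6432396  0.09099089 0.04902647]
```

View pics/w4.png

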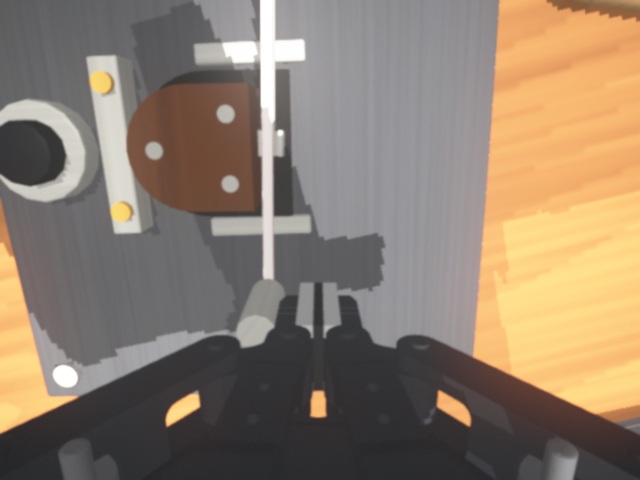

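send_rows:
  rows:
    - [-1,[0,-0.4,0],0]
    - [-1,[0,-0.8,0],0]
    - [-1,[0,-0.8,0],0]

```text
time_s: 7.1
position: [0.6431, 0.0904, 0.049]
ee_rot: [[-0.968, 0.249, 0.001], [0.249, 0.968, 0.001], [-0.001, 0.001, -1.0]]
ft_force: [2.4, 5.7, -0.1]
finger_gap: -0.001
```

send_rows:
  rows:
    - [-1,[0,-0.2,0],0]
    - [-1,[0,-0.2,0],0]

```text
time_s: 7.3
position: [0.6431, 0.0904, 0.049]
ee_rot: [[-0.969, 0.249, 0.001], [0.249, 0.969, 0.001], [-0.001, 0.001, -1.0]]
ft_force: [2.4, 6.8, -0.3]
finger_gap: -0.001
```

send_rows:
  rows:
    - [-1,[0,0,0],0]
    - [-1,[0,0,0],0]
    - [-1,[0,0,0],0]
    - [-1,[0,0,0],0]
    - [-1,[0,0,0],0]

```text
time_s: 7.8
position: [0.6431, 0.0903, 0.049]
ee_rot: [[-0.969, 0.249, 0.001], [0.249, 0.969, 0.001], [-0.001, 0.001, -1.0]]
ft_force: [2.9, 7.3, -0.4]
finger_gap: 0.0
```

```bash
python3 - <<'E'
from h import *
s=arm.read_state()
R=np.array(s['ee_rot'])
for i in range(1): print(R.T@s['ft_force'],s['position'])
p=np.array(s['position'])[:2]-R[:2,1]*.0145
q=RJ.T@(p-t0)*1e3-[-70,25]; print('pin est',q,np.linalg.norm(q),np.arctan2(q[1],q[0]))
shot('side','s4.png',(190,200,430,380),3)
E
```

```text
[-1.00072746  7.75822863  0.37624292] [0.64310649 0.09033876 0.04903151]
pin est [131.78533168  -1.96191083] 131.7999345271931 -0.014886071796574021
```

View pics/s4.png

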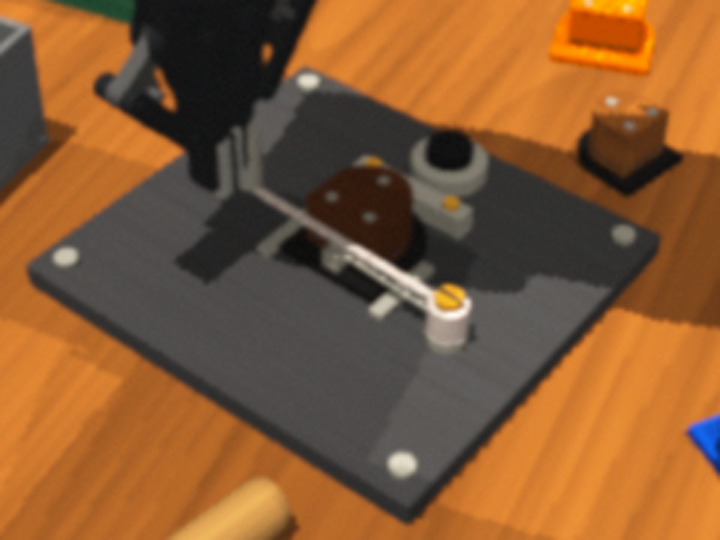

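send_rows:
  rows:
    - [-1,[0,1.5,0],0]
    - [-1,[0,5,0],0]
    - [-1,[0,10,0],0]
    - [-1,[0,10,-35],0]
    - [-1,[0,10,-70],0]
    - [-1,[0,10,-70],0]
    - [-1,[0,10,-70],0]

```text
time_s: 8.55
position: [0.6453, 0.0994, 0.1195]
ee_rot: [[-0.969, 0.249, 0.001], [0.249, 0.969, -0.0], [-0.001, 0.0, -1.0]]
ft_force: [-1.1, -0.4, -0.2]
finger_gap: -0.0
```

```bash
python3 - <<'E'
from h import *
s=arm.read_state();print(s['position'],s['ft_force'])
shot('wrist','w5.png')
print(onz('wrist',0,0,0)) if 0 else None
w=j2w(0,-75); print(w, shift(np.r_[w,.119]))
E
```

```text
[0.64531245 0.09941734 0.11947478] [-1.09066871 -0.41455155 -0.24055803]
[ 0.55805243 -0.00614108] [  57.8 -123.8   -0.5]
```

View pics/w5.png

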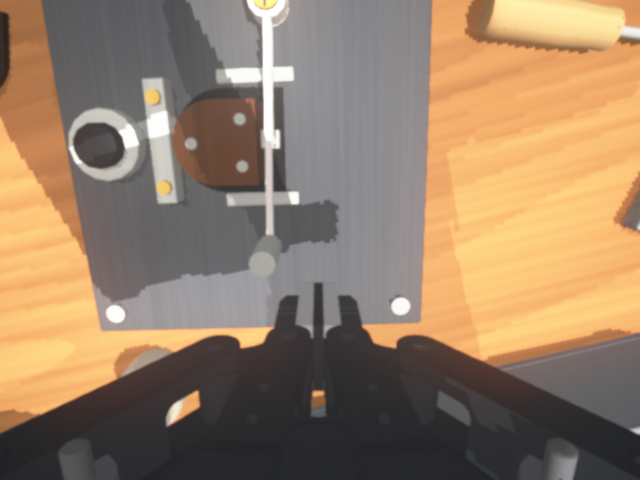

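send_rows:
  rows:
    - [-1,[20,-42,0],0]
    - [-1,[40,-84,0],0]
    - [-1,[58,-123,0],0]
    - [-1,[58,-123,20],0]
    - [-1,[58,-123,45],0]
    - [-1,[58,-123,67],0]
    - [-1,[58,-123,67],0]
    - [-1,[58,-123,67],0]

```text
time_s: 9.4
position: [0.5581, -0.0053, 0.0514]
ee_rot: [[-0.968, 0.249, -0.002], [0.249, 0.968, 0.0], [0.002, -0.0, -1.0]]
ft_force: [0.9, -0.6, 0.6]
finger_gap: -0.002
```

```bash
python3 - <<'E'
from h import *
s=arm.read_state();print(s['position'],s['ft_force'])
shot('wrist','w6.png'); shot('top','t6.png',(225,130,425,315),3)
E
```

```text
[ 0.55813262 -0.00525947  0.05137663] [ 0.93256965 -0.61305569  0.6253135 ]
```

View pics/w6.png

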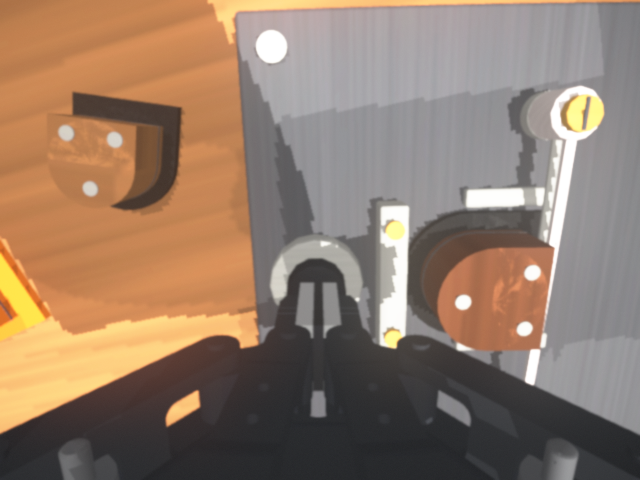

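View pics/t6.png

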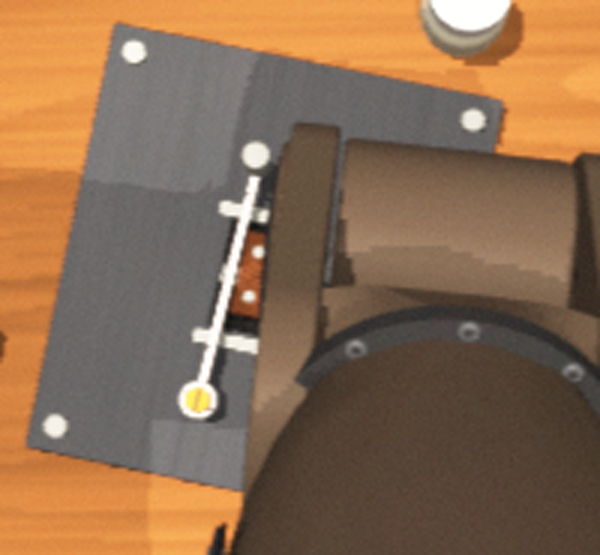

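send_rows:
  rows:
    - [-1,[0,0,6],0]
    - [-1,[0,0,12],0]
    - [-1,[0,0,14],0]
    - [-1,[0,0,16],0]
    - [-1,[0,0,18],0]
    - [-1,[0,0,19],0]
    - [-1,[0,0,19],0]

```text
time_s: 10.2
position: [0.5584, -0.0053, 0.033]
ee_rot: [[-0.968, 0.249, -0.0], [0.249, 0.968, 0.0], [0.0, 0.0, -1.0]]
ft_force: [-1.7, 0.7, 3.8]
finger_gap: -0.001
```

```bash
python3 - <<'E'
from h import *
P=lambda u,v,z: onz('top',225+u/3-.33,130+v/3-.33,z)
q=RJ.T@(P(256,155,.072)[:2]-t0)*1e3-[-70,25]; print(q,np.arctan2(q[1],q[0]))
print(arm.read_state()['ft_force'],arm.read_state()['position'])
E
```

```text
[129.84543264  -5.57616661] -0.042918278707383704
[-1.72721478  0.72324948  3.7573191 ] [ 0.55839311 -0.0052654   0.03297765]
```

send_rows:
  rows:
    - [-1,[0,0,1],0]
    - [-1,[0,0,2],0]
    - [-1,[0,0,2.5],0]
    - [-1,[0,0,3],0]

```text
time_s: 10.6
position: [0.5585, -0.0053, 0.0308]
ee_rot: [[-0.969, 0.249, 0.0], [0.249, 0.969, 0.0], [-0.0, 0.0, -1.0]]
ft_force: [-7.3, 0.9, 20.6]
finger_gap: -0.002
```

send_rows:
  rows:
    - [-1,[0,0,0],0]
    - [-1,[0,0,0],0]
    - [-1,[0,0,0],0]

```text
time_s: 10.9
position: [0.5585, -0.0053, 0.0309]
ee_rot: [[-0.969, 0.249, 0.0], [0.249, 0.969, 0.0], [-0.0, 0.0, -1.0]]
ft_force: [-6.1, 0.6, 17.0]
finger_gap: 0.0
```

```bash
python3 - <<'E'
from h import *
print(arm.read_state()['ft_force'],arm.read_state()['position'])
shot('wrist','w7.png')
E
```

```text
[-6.05325181  0.60135829 16.98386372] [ 0.55846928 -0.00526059  0.03088089]
```

View pics/w7.png

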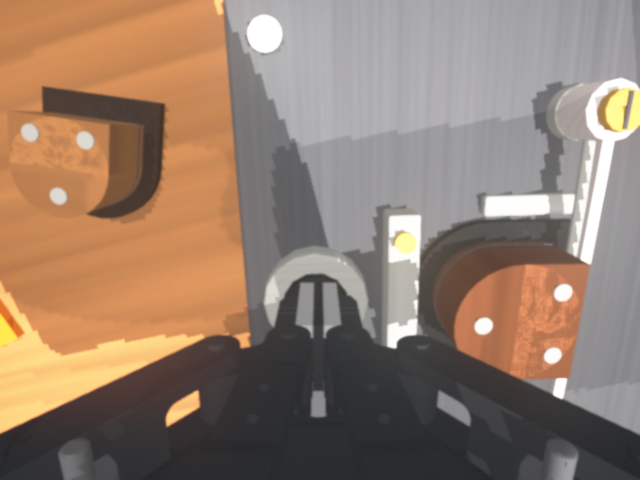

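send_rows:
  rows:
    - [-1,[0,0,-6],0]
    - [-1,[0,0,-20],0]
    - [-1,[0,0,-50],0]
    - [-1,[0,0,-80],0]
    - [-1,[0,0,-80],0]
    - [-1,[0,0,-80],0]

```text
time_s: 11.55
position: [0.5588, -0.0054, 0.1108]
ee_rot: [[-0.968, 0.249, 0.002], [0.249, 0.968, -0.0], [-0.002, 0.0, -1.0]]
ft_force: [-0.5, -0.2, -0.2]
finger_gap: 0.001
```

```bash
python3 - <<'E'
from h import *
s=arm.read_state();print(s['position'],s['ft_force'])
R=np.array(s['ee_rot'])
w=j2w(*pinj(-.04)); W=np.r_[w-R[:2,1]*.026,.049]; print(w,W,shift(W))
for a in (-.04,.05,.15,.25,.4,.5,.6,.66): print(a, np.round(R[:2,:2].T@(j2w(*pinj(a))-w)*1e3,1))
shot('wrist','w8.png')
E
```

```text
[ 0.5588384  -0.00537818  0.11078522] [-0.47080506 -0.23786119 -0.22250851]
[0.63695457 0.07354133] [0.6304798  0.04836044 0.049     ] [-55.9  69.9  61.9]
-0.04 [0. 0.]
0.05 [ 0.5 11.7]
0.15 [ 2.2 24.6]
0.25 [ 5.2 37.2]
0.4 [12.1 55.4]
0.5 [18.1 66.9]
0.6 [25.3 77.8]
0.66 [30.1 83.9]
```

View pics/w8.png

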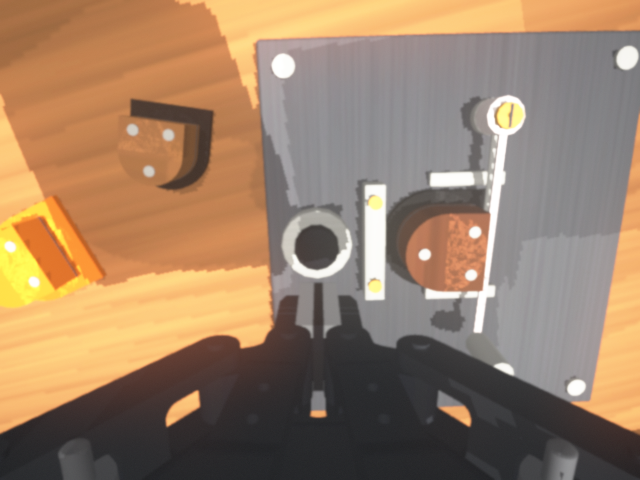

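send_rows:
  rows:
    - [-1,[-28,35,0],0]
    - [-1,[-56,70,0],0]
    - [-1,[-56,70,0],0]
    - [-1,[-56,70,30],0]
    - [-1,[-56,70,62],0]
    - [-1,[-56,70,62],0]
    - [-1,[-56,70,62],0]

```text
time_s: 12.3
position: [0.6297, 0.0483, 0.0475]
ee_rot: [[-0.968, 0.249, -0.002], [0.249, 0.968, 0.0], [0.002, -0.0, -1.0]]
ft_force: [0.5, 0.4, 0.7]
finger_gap: 0.001
```

```bash
python3 - <<'E'
from h import *
s=arm.read_state();print(s['position'],s['ft_force'])
shot('wrist','w9.png')
E
```

```text
[0.62970217 0.04832439 0.04750394] [0.50503715 0.43798492 0.70230371]
```

View pics/w9.png

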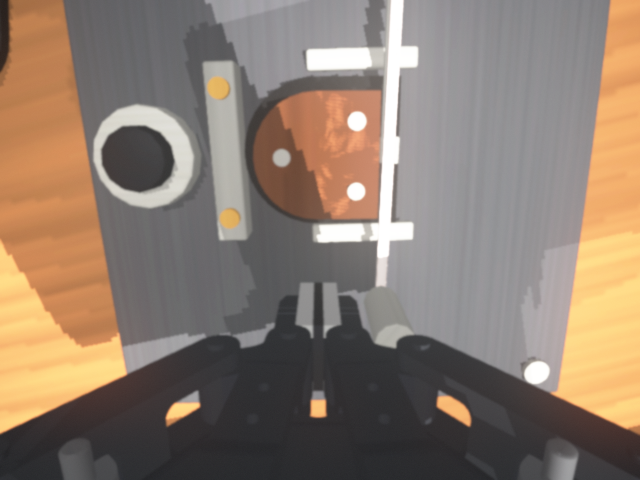

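send_rows:
  rows:
    - [-1,[0,5,0],0]
    - [-1,[0,9,0],0]
    - [-1,[0,12,0],0]
    - [-1,[0,15,0],0]
    - [-1,[0.2,18,0],0]
    - [-1,[0.5,22,0],0]
    - [-1,[0.8,26,0],0]
    - [-1,[1.4,30,0],0]
    - [-1,[2,35,0],0]
    - [-1,[3,40,0],0]

```text
time_s: 13.35
position: [0.6372, 0.0885, 0.0479]
ee_rot: [[-0.968, 0.249, -0.0], [0.249, 0.968, 0.0], [0.0, 0.0, -1.0]]
ft_force: [0.2, -1.1, 0.1]
finger_gap: 0.002
```

send_rows:
  rows:
    - [-1,[1,4,0],0]
    - [-1,[2,8,0],0]
    - [-1,[3.4,12,0],0]
    - [-1,[5,16,0],0]
    - [-1,[6.5,20,0],0]
    - [-1,[8.4,24,0],0]
    - [-1,[10.4,28,0],0]
    - [-1,[12.5,32,0],0]
    - [-1,[14.5,36,0],0]
    - [-1,[14.5,36,0],0]

```text
time_s: 14.35
position: [0.6319, 0.1271, 0.0479]
ee_rot: [[-0.969, 0.249, -0.0], [0.249, 0.969, 0.0], [0.0, 0.0, -1.0]]
ft_force: [0.2, -0.2, 0.4]
finger_gap: 0.005
```

```bash
python3 - <<'E'
from h import *
s=arm.read_state();print(s['position'],s['ft_force'])
shot('wrist','w10.png')
E
```

```text
[0.63193653 0.1271041  0.04794511] [ 0.24810954 -0.21645489  0.39388106]
```

View pics/w10.png

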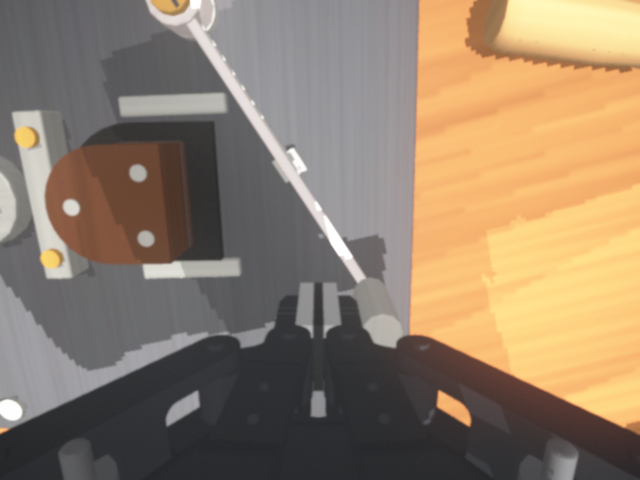

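send_rows:
  rows:
    - [-1,[2,3.5,0],0]
    - [-1,[4.3,7,0],0]
    - [-1,[6.6,10.5,0],0]
    - [-1,[8,12.5,0],0]
    - [-1,[8.5,13,0],0]
    - [-1,[8.5,8,0],0]
    - [-1,[8.5,-2,0],0]
    - [-1,[8.5,-2,-30],0]
    - [-1,[8.5,-2,-80],0]
    - [-1,[8.5,-2,-130],0]

```text
time_s: 15.4
position: [0.6229, 0.1256, 0.1789]
ee_rot: [[-0.968, 0.25, -0.002], [0.25, 0.968, -0.0], [0.002, -0.001, -1.0]]
ft_force: [1.2, -0.4, 0.5]
finger_gap: 0.002
```

send_rows:
  rows:
    - [-1,[50,50,-20],0]
    - [-1,[100,100,-20],0]
    - [-1,[130,150,-20],0]
    - [-1,[130,200,-20],0]
    - [-1,[130,220,-20],0]
    - [-1,[130,220,-20],0]
    - [-1,[130,220,-20],0]
    - [-1,[130,220,-20],0]

```text
time_s: 16.2
position: [0.5524, 0.3709, 0.1976]
ee_rot: [[-0.968, 0.249, -0.001], [0.249, 0.968, -0.001], [0.0, -0.001, -1.0]]
ft_force: [-1.0, 0.1, 0.0]
finger_gap: 0.003
```

```bash
python3 - <<'E'
from h import *
s=arm.read_state();print(s['position'],s['ft_force'])
shot('top','t11.png',(225,130,425,315),3)
E
```

```text
[0.55235469 0.37090234 0.19760671] [-0.95772423  0.12998298  0.01533149]
```

View pics/t11.png

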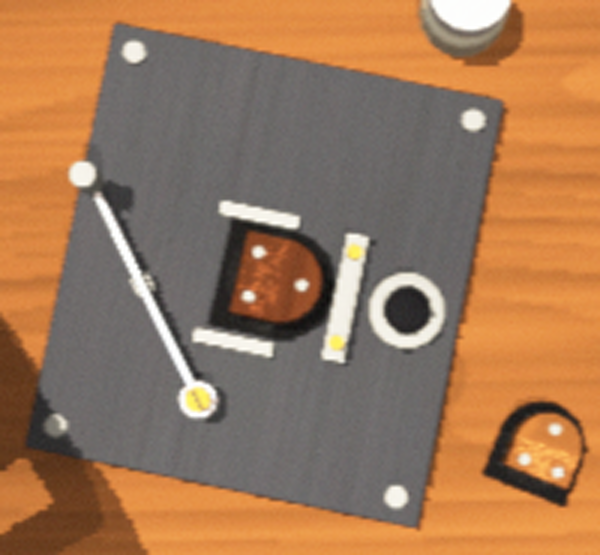

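```bash
python3 - <<'E'
from h import *
P=lambda u,v,z: onz('top',225+u/3-.33,130+v/3-.33,z)
q=RJ.T@(P(83,174,.072)[:2]-t0)*1e3-[-70,25]; print(np.arctan2(q[1],q[0]))
for c in((234,219),(211,325)): print(RJ.T@(P(*c,.02)[:2]-t0)*1e3)
print(arm.sign_off())
E
```

```text
0.6631221640162444
[30.42600641 27.65118963]
[-28.90449853  28.36660026]
the job is handed in; nothing more can be done
None
```

I clipped the heel, pressed and released the punch with the clip on, swung the clip back clear, and handed the job in at about 16 s. No verdict was reported.

- **Clip:** I pushed the pin with shut fingers until the push rose steeply, then held it at a measured 7–8 N for about 0.5 s. The heel slid about 15 mm to the fence. The camera put the clip angle at about -0.04 rad, close to the -0.036 I predicted from the measured fence position. The force between toe and heel can't be read directly. From the 1.9 ratio I estimate about 13 N.
- **Punch:** The fingertip went about 6.1 mm below the plunger's up height and the force rose to about 20 N, so it was fully down. The wrist picture showed the clip still on the lip. It sprang back up afterwards.
- **Final check:** The last top view put the clip at about 0.66 rad (it started at 0.65). The heel's front edge was at about y = 28 mm, so its origin is near -4 mm, against the fence. The plunger was up and the arm clear. The jar and spare heel had not moved. The awl was outside that last crop, but nothing went near it.
- **Disagreements:** While the clip was pressed, the angle estimated from the arm's position was about -0.015 rad, against -0.04 from the camera. That is within the 2 mm calibration. The wrist force also showed about 7 N sideways while the punch was held down.

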